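# Put the gauge block away and hold the sprung tweezers at their set gap

## Task

The collar on the tweezers' cross-bar has just been set to the wanted tip gap with the stepped metal gauge block: lay the block upright on its base in the open drawer of the little cabinet, let go, and push the drawer fully shut. Then take the sprung tweezers by their two ribbed grips, lift them a good hand's breadth (over 10 cm) clear of the bench and everything else, and squeeze them until the pointer on the moving arm stands level with the middle of the collar, within the collar's 6 mm width. Finish still holding the tweezers up in the air, steady at that gap, without letting go; leave the tape roll, the tin and the pliers where they are.

Things in the scene. Friction and masses are not known exactly. Their poses are not given: they have to be found in the camera images.
- tweezers: Large sprung steel tweezers lying flat, 210 mm long, 30 mm high, 120 g, balanced at the grips, with a black ribbed grip outside each arm (36 mm long, 30 mm high). Take them across the grips, fingers closing along y. Origin: midway between the grips, 15 mm above the bench; x to the tips (82 mm ahead; the black heel, 24 mm wide, ends 126 mm behind), y from the fixed to the moving arm, z up
- crossbar (a point): Middle of the steel cross-bar (6 mm wide, its top 30 mm above the bench as the tweezers lie), at (+59, 0, +13) mm in the tweezers' frame. It runs along y from the fixed arm (at -y) over the moving arm and carries the collar. The fixed arm, heel and cross-bar are one piece; the moving arm is hinged in the heel at (-105, +6.5, 0) mm
- tweezer_arm (a joint): Squeeze angle of the moving arm, rad: 0 = free and open (49 mm over the grips), grows as squeezed, stop at 0.205 (about 28 mm over the grips). In the tweezers' frame the pointer is at y = 6.5 mm + 175 mm * sin(0.10 - angle). Spring force on the grips: 3 N as they begin to give, 9 N at the stop. 1 mm less over the grips moves the pointer about 1.65 mm
- index (a point): The pointer: a dark upright fin, 2 mm wide, 8 mm long, on top of the moving arm just tipward of the cross-bar, 69 mm ahead of the tweezers' origin; this point is near its top, 28 mm above the bench as the tweezers lie. It starts on the +y side of the collar and moves to -y as the tweezers are squeezed
- collar_mark (a point): Centre of the collar, a small brass block (6 mm wide along the bar, 11 mm long, 9 mm high, tiny screw on top) clamped tight on the cross-bar; axes as the tweezers'. Its y in the tweezers' frame differs from run to run, -7.5 to +15 mm. Wanted: the pointer at the same y in that frame, within 3 mm
- gauge: Stepped aluminium gauge block standing on its base: 65 mm long, 34 mm wide, tall part 40 mm high and 40 mm long, then steps of 30 and 20 mm height at its +x end; 200 g. Origin: middle of the tall part, 20 mm above its base; x along its length towards the low steps, y across the 34 mm width (the grasp), z up
- cab: Small wooden one-drawer cabinet, fixed, 190 mm deep (x), 170 mm wide (y), 85 mm high, on four 25 mm feet (its top is 110 mm above the bench); origin: centre of the carcase's underside, 25 mm above the bench; its front faces -x of this frame. The front of the carcase is 80 mm in front of the origin
- cab_drawer0 (a joint): How far the drawer is pulled out, m: 0 = shut, stop at 0.1256; starts 0.10 to 0.122 out. Slides easily (about 1 N) along the cabinet's x
- drawer_in (a point): Centre of the drawer's inner floor, 47 mm above the bench; moves with the drawer; axes as the cabinet's. Inside: 145 mm long (x), 128 mm wide (y), walls 41 mm high. The drawer front, 164 mm wide, spans 39 to 97 mm above the bench, its outer face 93 mm in front (-x). From above the drawer is open from 72 mm in front of this point back to the carcase front, the rest is under the cabinet
- cab_drawer0_handle (a point): Outer end of the round drawer knob, 72 mm above the bench, 35 mm in front of the drawer front's face; moves with the drawer. Push here, or on the front, along the cabinet's x to shut it
- masking_roll: Bystander: roll of masking tape, 82 mm across, 24 mm high; origin under its centre; leave it
- screw_tin: Bystander: grey round tin, 64 mm across, 45 mm high; origin under its centre; leave it
- pliers_blue: Bystander: pliers lying flat, 146 mm long, 14 mm high; origin under their centre; leave them
Not all that is in view belongs to the job. What is meant by the gauge is not red, and is the smaller of those in its own colour.

How it is judged:
By the outcome, as a careful person would: the job done as asked, in the order asked, and still so for the second after the job is handed in, while the arm keeps its last pose, push and grip.
It also fails if it takes over 72 s, if anything falls off the work surface, if the arm or the gripper's body presses on something with over 40 N, if the wrist force passes 120 N, or if a joint passes its speed limit or range.

## Robot

A 6-joint arm with a two-finger parallel gripper is mounted at the origin on the work surface; the furniture and walls round the work are solid. World frame = base frame: x ahead of the robot, y to its left, z up, the work surface at z = 0. Lengths are in m, angles in rad, forces in N, time in s.
With the tool pointing down it reaches from about 0.25 to 0.8 m from the base axis. Payload 3.9 kg.
Tool frame: the origin (TCP) lies midway between the tips of the shut fingers; the grasp point (between the pads) lies 19 mm behind it (env.tcp_to_grasp is the distance from the TCP to the grasp point, in m); z points along the fingers, y is the line along which they close (so a half turn about z gives the same grasp; the last joint's range is limited). The gripper opens to 85 mm and grips with 20 to 120 N. Pads are 22 mm wide; open, the fingers measure 114 mm over their backs; the gripper's body (76 mm by 85 mm) begins 54 mm behind the grasp point. The pads swing forward as they close: fully open they stand 13 mm farther back than shut.
Start: joints at [1.314, 0.26, -0.138, 1.173, 0, 1.571], TCP at [0.133, 0.508, 0.231] pointing down, gripper open.
Joint ranges: [-2.78, 2.78], [-0.83, 1.72], [-1.28, 1.37], [-1.9, 2.12], [-1.57, 1.48], [-3.14, 3.14]. Speed limits (rad/s): [2.57, 2.57, 3.14, 3.14, 3.14, 3.14].

## Interface

Orientations are given as [roll, pitch, yaw] about the fixed x, y, z axes, in that order (R = Rz(yaw) Ry(pitch) Rx(roll)).
In Python, from rig import env gives the robot as it stands.
- The arm moves only by the tool send_rows, never from a script. Its argument "moves" is a list that holds one entry, the list of rows, each a list of 6 numbers: the shift along the tool's x, y, z in cm, then the turn, a rotation vector about the tool's x, y, z in rad. In form: [[[dx, dy, dz, ax, ay, az], ...]]. A call has 1 to 8 rows; each row is the pose to reach, as a shift and turn from the pose commanded when the call began, along the tool's axes at that moment; what a row does not reach only later rows make up. A row lasts 1/8 s, in which the tool goes at most 62.5 mm and 10.7 degrees, less where a joint would pass 70% of its speed; a pose out of reach is approached as far as the arm can. A call with a gripper value outside its range is refused whole. "hand" is the closure in counts, from 0 (fully open) to 255 (shut), set as the call begins (left out, the last holds). The fingers move at their own pace and stop on an object; "newtons" is the grip in N (left out, the last holds). Time passes only in rows, so rows that repeat a pose let the fingers close. It gives the time, the measured TCP pose, the force, the opening and the grip force at its end, in the units of the state.
- env.sense(): the state, without advancing time (a new reading comes with each control period).
- env.read_camera(name): name is "side" or "top" or "wrist"; returns a dict with "color" (480x640x3 uint8, red, green, blue), "depth" (480x640 float32, m along the optical axis (not along the pixel's ray), 0 where there is no reading), "camera_matrix" (3x3 intrinsics, pixels), "cam_to_world" (4x4, takes a point from camera to world coordinates). Camera axes: x right, y up, looking along -z (the intrinsics and any distortion apply to the point x, -y, -z); pixel columns grow to the right and rows downward; lengths in m; the calibration is good to about 2 mm. A picture is of the moment at which its call begins.
- env.job_done(): hands the job in; it is judged then, once.
Trained networks look in a picture, given as the dict that the camera call returned (one of the last four; its "shot" number tells which), for a name from the list of things; names that differ only in an ending like _2 or _b are one class to them, and where a whole thing is asked for, a point or a joint stands for the part that bears it (a point fixed in the world has none). Each returns a list of dicts, best first, with "conf" (0 to 1); they miss things now and then, are a little off and sometimes report something else, mostly with a low value. They report only what shows in the picture. A call takes as long as a camera call. They do not tell look-alikes from the thing itself.
- env.look_for(query, picture): "uv" ([column, row] in pixels, amid what is visible of it).
The state is a dict: "t": time; "qpos": joint angles; "joint_velocities": joint speeds; "joint_efforts": joint torques, N m; "eef_pos": TCP position; "orientation": TCP orientation; "force": force on the tool from outside, world axes, zero at the start; "moment": the same for the moment, N m; "grip_width": finger opening in m; "grasp_force": force on a finger pad.
Only numpy, scipy, OpenCV 4.12 (cv2) and the standard library are available. Lean on these libraries where they do the work, as an engineer would, in place of code of your own. Each camera call takes 0.05 s, during which the arm holds its last target. There are 200 camera calls.

## Working session

There is one attempt and no reset: what is moved stays moved. The work goes in short steps, Python scripts to look and compute and a tool call to move; the robot and the scene stay as the last step left them, time stands still between calls to the robot, and variables do not carry over. Pictures are saved under pics/ and viewed, at most 10 in all, crops included, and the job is handed in when it is done.

Besides the shell and the picture viewer there is one more tool, called after "Request:" as name(argument=value, ...), one argument or row to a line, values as JSON. send_rows: Moves the arm, as the interface text tells. Its arguments: {"type":"object","properties":{"moves":{"type":"array","items":{"type":"array","items":{"type":"array","items":{"type":"number"}}}},"hand":{"type":"number"},"newtons":{"type":"number"}},"required":["moves"]}

```bash
ls; mkdir -p pics; cat > h.py <<'E'
import numpy as np, cv2
from rig import env
def pix2w(p,u,v,d=None):
    K=p["camera_matrix"]; 
    if d is None: d=p["depth"][int(v),int(u)]
    x=(u-K[0,2])/K[0,0]*d; y=(v-K[1,2])/K[1,1]*d
    return (p["cam_to_world"]@np.array([x,-y,-d,1]))[:3]
def ray_z(p,u,v,z):
    o=p["cam_to_world"][:3,3]; q=pix2w(p,u,v,1.0)-o
    return o+q*(z-o[2])/q[2]
def cloud(p):
    K=p["camera_matrix"]; d=p["depth"]; v,u=np.mgrid[:480,:640]
    P=np.stack([(u-K[0,2])/K[0,0]*d,-(v-K[1,2])/K[1,1]*d,-d,np.ones_like(d)],-1)
    W=(P@p["cam_to_world"].T)[...,:3]; W[d==0]=np.nan
    return W
def save(n,im): cv2.imwrite("pics/"+n,cv2.cvtColor(im,cv2.COLOR_RGB2BGR))
E
python3 - <<'E'
from h import *
for c in ["top","side"]:
    p=env.read_camera(c); save(c+"1.png",p["color"]); print(c,p["cam_to_world"].round(3).tolist(),p["camera_matrix"].tolist())
    np.save(c+"1.npy",cloud(p))
    for q in ["tweezers","gauge","cab","collar_mark","index","crossbar","cab_drawer0_handle","drawer_in","masking_roll","screw_tin","pliers_blue"]:
        for r in env.look_for(q,p)[:4]:
            u,v=r["uv"]; print(q,round(r["conf"],2),np.round(r["uv"]),pix2w(p,u,v).round(3))
print(env.sense())
E
```

```text
pics
top [[0.027, 0.983, -0.181, 0.256], [-0.999, 0.023, -0.024, -0.094], [-0.02, 0.182, 0.983, 1.31], [0.0, 0.0, 0.0, 1.0]] [[518.7667815937576, 0.0, 314.39262660895093], [0.0, 518.7667815937576, 225.98394963045712], [0.0, 0.0, 1.0]]
tweezers 0.74 [391. 261.] [ 0.408 -0.254  0.029]
gauge 0.86 [443. 326.] [ 0.254 -0.378  0.039]
gauge 0.77 [294. 240.] [ 0.454 -0.015  0.038]
gauge 0.67 [339. 289.] [ 0.336 -0.128  0.05 ]
gauge 0.57 [395. 263.] [ 0.406 -0.267  0.018]
cab 0.72 [214. 164.] [0.624 0.181 0.11 ]
index 0.78 [391. 262.] [ 0.406 -0.255  0.027]
index 0.56 [394. 258.] [ 0.419 -0.267 -0.001]
crossbar 0.61 [415. 265.] [ 0.401 -0.315  0.025]
crossbar 0.52 [217. 201.] [0.548 0.184 0.042]
cab_drawer0_handle 0.62 [216. 200.] [0.549 0.185 0.043]
cab_drawer0_handle 0.55 [397. 262.] [ 0.408 -0.27   0.022]
drawer_in 0.92 [216. 200.] [0.55  0.184 0.048]
masking_roll 0.85 [292. 170.] [ 0.638 -0.002  0.024]
screw_tin 0.84 [431. 166.] [ 0.651 -0.354  0.041]
screw_tin 0.34 [390. 260.] [ 0.412 -0.255  0.017]
pliers_blue 0.97 [214. 272.] [0.372 0.189 0.004]
side [[0.847, 0.265, -0.461, -0.015], [-
[... 899 characters left out ...]
 0.182 0.   ]
{'t': 1.2, 'qpos': array([ 1.31396474e+00,  2.59994903e-01, -1.38065587e-01,  1.17275859e+00,
        4.63801611e-06,  1.57082446e+00]), 'joint_velocities': array([ 0.00135226,  0.00134761,  0.00083252, -0.00138967, -0.00055643,
        0.00031728]), 'joint_efforts': array([-5.84223235e-04, -4.05627966e+01,  2.54233414e+01,  1.20908931e-03,
       -1.06996515e-04, -1.24214004e-06]), 'eef_pos': array([0.13335339, 0.50776393, 0.23132004]), 'orientation': array([-3.14156990e+00, -4.63737603e-06,  2.88473294e+00]), 'force': array([-0.41399084, -0.54256709, -0.42807509]), 'moment': array([ 0.0075776 , -0.01346355,  0.01177164]), 'grasp_force': 0.0, 'grip_width': 0.08569652783697326}
```

View pics/top1.png

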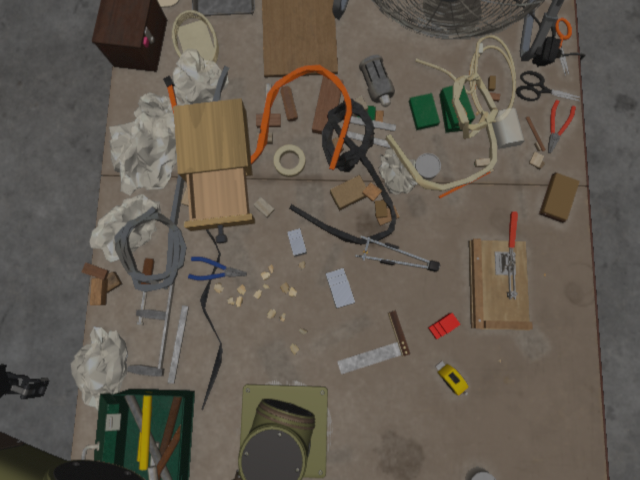

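View pics/side1.png

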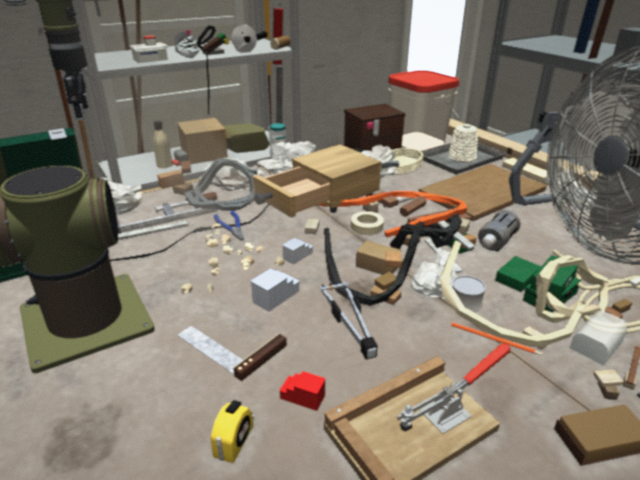

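```bash
python3 - <<'E'
from h import *
for c in ["top","side"]:
    W=np.load(c+"1.npy")
    def sel(x0,x1,y0,y1,z0,z1): 
        m=(W[...,0]>x0)&(W[...,0]<x1)&(W[...,1]>y0)&(W[...,1]<y1)&(W[...,2]>z0)&(W[...,2]<z1); return W[m]
    for n,b in [("gaugetop",(.38,.52,-.07,.04,.034,.05)),("gaugeall",(.38,.52,-.07,.04,.012,.05)),("twz",(.33,.5,-.37,-.17,.01,.06)),("cabtop",(.5,.9,.05,.35,.103,.12)),("drfloor",(.4,.65,.08,.3,.04,.055)),("drfront",(.4,.65,.08,.3,.085,.1))]:
        P=sel(*b)
        if len(P)<8: print(c,n,len(P)); continue
        r=cv2.minAreaRect((P[:,:2]*1000).astype(np.float32))
        print(c,n,len(P),np.round(r[0]),np.round(r[1]),round(r[2],1),P.mean(0).round(4), "z",np.percentile(P[:,2],[5,50,95]).round(4), cv2.boxPoints(r).round().tolist())
E
```

```text
top gaugetop 260 [469. -33.] [ 49. 108.] 70.2 [ 0.4525 -0.0274  0.0391] z [0.0352 0.0389 0.0433] [[410.0, -37.0], [511.0, -74.0], [528.0, -28.0], [426.0, 9.0]]
top gaugeall 484 [458. -23.] [ 68. 133.] 74.3 [ 0.4578 -0.0274  0.0325] z [0.0165 0.0355 0.0424] [[385.0, -38.0], [513.0, -74.0], [531.0, -8.0], [404.0, 27.0]]
top twz 814 [ 449. -272.] [206.  97.] 82.6 [ 0.4369 -0.2584  0.0217] z [0.012  0.0216 0.0312] [[388.0, -368.0], [483.0, -381.0], [510.0, -176.0], [414.0, -163.0]]
top cabtop 4772 [698. 197.] [179. 171.] 8.1 [0.6958 0.1967 0.1093] z [0.1054 0.1093 0.1132] [[597.0, 269.0], [621.0, 100.0], [798.0, 125.0], [774.0, 294.0]]
top drfloor 2308 [571. 191.] [184. 194.] 7.6 [0.5675 0.1811 0.0465] z [0.0422 0.0464 0.0511] [[467.0, 276.0], [493.0, 83.0], [675.0, 107.0], [649.0, 300.0]]
top drfront 797 [538. 172.] [199. 170.] 8.9 [0.5145 0.1693 0.0925] z [0.0856 0.0932 0.099 ] [[427.0, 241.0], [453.0, 73.0], [650.0, 104.0], [624.0, 271.0]]
side gaugetop 240 [468. -33.] [ 49. 109.] 69.3 [ 0.4547 -0.0304  0.0388] z [0.0346 0.0393 0.042 ] [[409.0, -37.0], [511.0, -75.0], [528.0, -29.0], [426.0, 9.0]]
side gaugeall 556 [457. -27.] [ 61. 133.] 73.7 [ 0.4466 -0.0321  0.0294] z [0.0136 0.0311 0.0413] [[384.0, -38.0], [512.0, -75.0], [530.0, -16.0], [402.0, 21.0]]
side twz 1277 [ 449. -273.] [208.  99.] 82.6 [ 0.4313 -0.2668  0.0213] z [0.0112 0.0214 0.0309] [[387.0, -369.0], [484.0, -382.0], [511.0, -176.0], [413.0, -163.0]]
side cabtop 1761 [697. 197.] [181. 178.] 7.6 [0.6908 0.1887 0.1101] z [0.106  0.1104 0.1123] [[595.0, 274.0], [619.0, 97.0], [798.0, 121.0], [775.0, 297.0]]
side drfloor 782 [565. 175.] [173. 162.] 6.7 [0.5738 0.1748 0.0483] z [0.0424 0.048  0.0541] [[469.0, 245.0], [488.0, 84.0], [660.0, 104.0], [641.0, 265.0]]
side drfront 629 [538. 175.] [200. 176.] 8.4 [0.5282 0.1628 0.0921] z [0.0858 0.0913 0.099 ] [[427.0, 247.0], [452.0, 74.0], [650.0, 103.0], [624.0, 276.0]]
```

```bash
python3 - <<'E'
from h import *
a=cv2.imread("pics/top1.png")
A=cv2.resize(a[160:260,170:320],None,fx=5,fy=5,interpolation=cv2.INTER_CUBIC)[:, :]  # 750x500
B=cv2.resize(a[225:280,350:450],None,fx=8,fy=8,interpolation=cv2.INTER_CUBIC)
cv2.imwrite("pics/cA.png",A); cv2.imwrite("pics/cB.png",B)
E
```

```text
(no output)
```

View pics/cA.png

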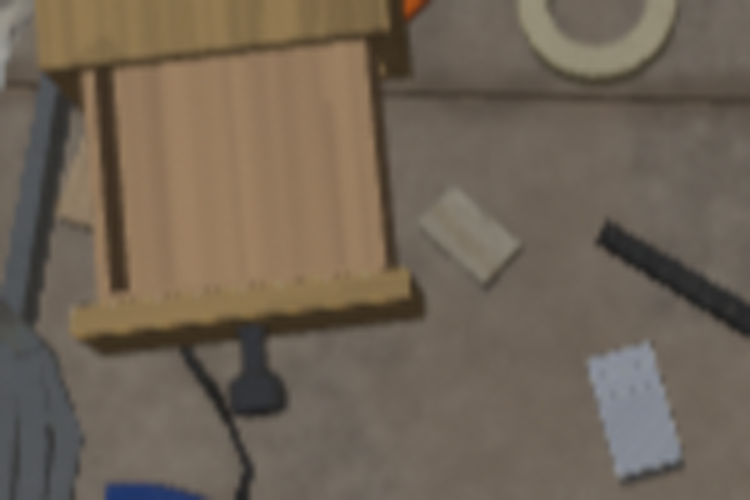

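View pics/cB.png

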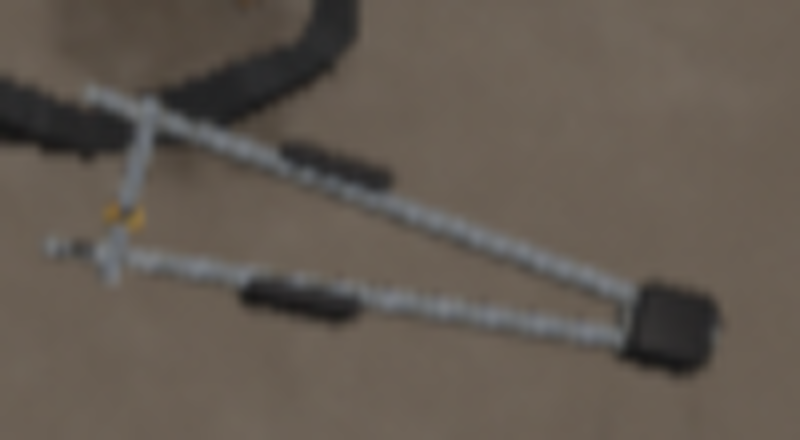

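```bash
python3 - <<'E'
from h import *
np.set_printoptions(precision=4,suppress=True)
p=env.read_camera("top")
r=lambda u,v,z,o=(170,160),s=5: ray_z(p,o[0]+(u+.5)/s-.5,o[1]+(v+.5)/s-.5,z)
print("carc front top",r(42,68,.11),r(392,36,.11))
print("front outer top",r(72,312,.097),r(410,268,.097), "bottom outer", r(100,352,.039))
print("front outer top lower edge",r(72,340,.097),r(410,296,.097))
print("knob end",r(258,412,.072), r(258,385,.072))
print("inner floor edges", r(130,290,.047),r(388,265,.047))
print("gauge",[r(a,b,z) for a,b,z in [(590,355,.02),(650,342,.02),(680,462,.04),(622,476,.04)]])
q=lambda u,v,z: r(u,v,z,(350,225),8)
print("twz: grips",q(335,163,.03),q(300,297,.03),"heel",q(677,325,.03),"heel end",q(715,330,.03),"barends",q(150,100,.03),q(110,278,.03),"pointer",q(80,249,.028),"collar",q(125,214,.033),"tips",q(90,92,.02),q(48,246,.02))
W=np.load("top1.npy")
for a,b in [(335,60),(335,110),(300,85),(250,120),(335,20)]: u,v=int(350+a/8),int(225+b/8); print(a,b,W[v,u])
E
```

```text
carc front top [0.5988 0.2674 0.11  ] [0.6184 0.0991 0.11  ]
front outer top [0.482  0.2478 0.097 ] [0.5072 0.0867 0.097 ] bottom outer [0.4727 0.2486 0.039 ]
front outer top lower edge [0.4684 0.2468 0.097 ] [0.4935 0.086  0.097 ]
knob end [0.4395 0.1607 0.072 ] [0.4527 0.1615 0.072 ]
inner floor edges [0.5031 0.2336 0.047 ] [0.5188 0.1052 0.047 ]
gauge [array([0.4803, 0.0048, 0.02  ]), array([ 0.4877, -0.0253,  0.02  ]), array([ 0.4243, -0.0431,  0.04  ]), array([ 0.4166, -0.0147,  0.04  ])]
twz: grips [ 0.4485 -0.2556  0.03  ] [ 0.4064 -0.2448  0.03  ] heel [ 0.4006 -0.3606  0.03  ] heel end [ 0.3994 -0.3722  0.03  ] barends [ 0.467  -0.1981  0.03  ] [ 0.4109 -0.1862  0.03  ] pointer [ 0.4199 -0.1769  0.028 ] collar [ 0.4305 -0.1904  0.033 ] tips [ 0.4707 -0.18    0.02  ] [ 0.4217 -0.1675  0.02  ]
335 60 [ 0.4837 -0.2563  0.0153]
335 110 [ 0.471  -0.2584 -0.001 ]
300 85 [ 0.4764 -0.2467  0.0114]
250 120 [ 0.4652 -0.2329 -0.0005]
335 20 [ 0.4953 -0.2555  0.0221]
```

```bash
cat >> h.py <<'E'
from scipy.spatial.transform import Rotation as Ro
np.set_printoptions(precision=4,suppress=True)
def row(pos,yaw_deg):
    "row (cm, rad in tool axes) from measured pose to TCP pos, tool down with yaw"
    s=env.sense(); R=Ro.from_euler("xyz",s["orientation"]); T=Ro.from_euler("xyz",[np.pi,0,np.radians(yaw_deg)])
    d=R.inv().apply(np.array(pos)-s["eef_pos"])*100
    return np.r_[d,(R.inv()*T).as_rotvec()].round(3).tolist()
E
python3 - <<'E'
from h import *
print(row([.43,-.02,.25],16.6), env.sense()["t"], env.tcp_to_grasp)
W=np.load("top1.npy"); a=np.radians(16.6); c,s=np.cos(a),np.sin(a)
P=W.reshape(-1,3)-np.array([.4396,-.0232,0]); X=P[:,0]*c+P[:,1]*s; Y=-P[:,0]*s+P[:,1]*c
for x0 in range(-35,70,7):
    m=(X>x0/1e3)&(X<(x0+7)/1e3)&(abs(Y)<.01); print(x0,m.sum(),np.median(P[m,2]) if m.any() else None)
m=(P[:,2]>.033)&(P[:,2]<.046)&(abs(X-.0)<.02)&(abs(Y)<.04); print(Y[m].min(),Y[m].max(),Y[m].mean())
E
```

```text
[-42.098, -43.512, -1.869, 0.0, -0.0, 2.595] 1.25 0.0187
-35 20 -4.222245146312531e-05
-28 24 -0.001332119818547306
-21 38 0.02652790240009828
-14 23 0.039216942186490744
-7 22 0.03906088752307779
0 21 0.038758155502647273
7 23 0.03899540111747557
14 21 0.03846315454683258
21 18 0.028904166890785676
28 20 0.030034872780729915
35 19 0.019494981421133817
42 13 0.01739357275204756
49 18 -0.001468890971731751
56 21 -0.001229004075095741
63 20 -0.0010822448774712168
-0.016976803873860424 0.017338111169623464 0.0002568627883137834
```

Request:
send_rows(
  moves=[
    [[-10, -5, -1.9, 0, 0, 0.18], [-14, -11, -1.9, 0, 0, 0.36], [-18, -17, -1.9, 0, 0, 0.54], [-23, -22, -1.9, 0, 0, 0.73], [-27, -27, -1.9, 0, 0, 0.91], [-31, -31, -1.9, 0, 0, 1.1], [-35, -36, -1.9, 0, 0, 1.28], [-39, -40, -1.9, 0, 0, 1.46]],
  ],
  hand=0,
  newtons=40,
)

```text
t: 2.25
eef_pos: [0.3798, 0.0764, 0.2506]
orientation: [3.14, -0.001, 1.419]
force: [1.0, 1.2, 0.1]
grip_width: 0.0853
grasp_force: 0.0
```

```bash
python3 - <<'E'
from h import *
print(row([.43,-.02,.25],16.6), env.sense()["t"],env.sense()["qpos"])
E
```

```text
[-8.772, 6.418, 0.066, 0.001, -0.001, 1.129] 2.25 [ 0.1984  0.0132 -0.384   1.172   0.0002  1.921 ]
```

Request:
send_rows(
  moves=[
    [[-4, 3, 0, 0, 0, 0.18], [-8.8, 6.4, 0, 0, 0, 0.36], [-8.8, 6.4, 0, 0, 0, 0.54], [-8.8, 6.4, 0, 0, 0, 0.72], [-8.8, 6.4, 0, 0, 0, 0.9], [-8.8, 6.4, 0, 0, 0, 1.08], [-8.8, 6.4, 0, 0, 0, 1.129], [-8.8, 6.4, 0, 0, 0, 1.129]],
  ],
)

```text
t: 3.25
eef_pos: [0.4296, -0.0181, 0.2503]
orientation: [3.142, -0.0, 0.296]
force: [0.2, -0.3, 0.3]
grip_width: 0.0852
grasp_force: 0.0
```

```bash
python3 - <<'E'
from h import *
p=env.read_camera("wrist"); save("w1.png",p["color"]); W=cloud(p)
print(env.sense()["eef_pos"],env.sense()["orientation"],p["cam_to_world"])
for r in env.look_for("gauge",p): print(r,pix2w(p,*r["uv"]))
P=W.reshape(-1,3)
m=(P[:,2]>.035)&(P[:,2]<.045)&(np.hypot(P[:,0]-.44,P[:,1]+.023)<.04)
r=cv2.minAreaRect((P[m,:2]*1000).astype(np.float32)); print(m.sum(),r)
m=(P[:,2]>.012)&(P[:,2]<.046)&(np.hypot(P[:,0]-.45,P[:,1]+.02)<.045)
r=cv2.minAreaRect((P[m,:2]*1000).astype(np.float32)); print(m.sum(),r)
E
```

```text
[ 0.4296 -0.0181  0.2503] [ 3.1415 -0.0001  0.2967] [[ 0.2929  0.9115  0.2887  0.5023]
 [-0.9561  0.2793  0.0881  0.0038]
 [-0.0004 -0.3018  0.9534  0.3938]
 [ 0.      0.      0.      1.    ]]
{'uv': [390.7, 305.1], 'conf': 0.91} [ 0.3473 -0.1232  0.0494]
{'uv': [320.6, 174.3], 'conf': 0.66} [ 0.4519 -0.0164  0.0405]
1521 ((439.02032470703125, -20.676441192626953), (39.85466766357422, 33.90971374511719), 17.197797775268555)
2538 ((450.8680725097656, -16.94466781616211), (64.81170654296875, 34.04520034790039), 17.504079818725586)
```

```bash
python3 - <<'E'
from h import *
print(row([.439,-.0208,.10],17.3),row([.439,-.0208,.006],17.3))
E
```

```text
[0.816, 0.534, 15.026, -0.0, -0.0, -0.005] [0.815, 0.534, 24.426, -0.0, -0.0, -0.005]
```

Request:
send_rows(
  moves=[
    [[0.8, 0.53, 5, 0, 0, -0.005], [0.8, 0.53, 11, 0, 0, -0.005], [0.8, 0.53, 16, 0, 0, -0.005], [0.8, 0.53, 20, 0, 0, -0.005], [0.8, 0.53, 23, 0, 0, -0.005], [0.8, 0.53, 24.4, 0, 0, -0.005], [0.8, 0.53, 24.4, 0, 0, -0.005], [0.8, 0.53, 24.4, 0, 0, -0.005]],
  ],
  hand=75,
)

```text
t: 4.35
eef_pos: [0.4395, -0.0208, 0.0068]
orientation: [3.141, -0.001, 0.301]
force: [-0.8, -0.2, -0.4]
grip_width: 0.06
grasp_force: 0.0
```

Request:
send_rows(
  moves=[
    [[0, 0, 0, 0, 0, 0], [0, 0, 0, 0, 0, 0], [0, 0, 0, 0, 0, 0], [0, 0, 0, 0, 0, 0], [0, 0, 0, 0, 0, 0], [0, 0, 0, 0, 0, 0]],
  ],
  hand=255,
  newtons=40,
)

```text
t: 5.1
eef_pos: [0.4397, -0.0207, 0.0072]
orientation: [3.141, -0.002, 0.301]
force: [-0.9, 0.7, 5.2]
grip_width: 0.0335
grasp_force: 40.7
```

Request:
send_rows(
  moves=[
    [[0, 0, -4, 0, 0, 0], [0, 0, -9, 0, 0, 0], [0, 0, -14, 0, 0, 0], [0, 0, -16, 0, 0, 0], [0, 0, -16, 0, 0, 0]],
  ],
)

```text
t: 5.72
eef_pos: [0.4401, -0.0209, 0.1677]
orientation: [3.14, -0.004, 0.301]
force: [0.8, -0.9, -2.2]
grip_width: 0.0337
grasp_force: 40.6
```

```bash
python3 - <<'E'
from h import *
# gauge place: origin at drawer frame (-30.5,0): gauge centre at -18
e=np.array([np.cos(np.radians(8)),np.sin(np.radians(8))])
D=np.array([.573,.179]); t=D-e*.029
print(t,row([*t,.18],8))
p=env.read_camera("wrist"); save("w2.png",p["color"]); print(env.sense())
E
```

```text
[0.5443 0.175 ] [15.762, -15.622, -1.192, 0.001, -0.004, 0.161]
{'t': 5.775, 'qpos': array([-0.0475,  0.1554, -0.4534,  0.961 , -0.0001,  2.7933]), 'joint_velocities': array([-0.0002,  0.0228, -0.0367, -0.0054, -0.0021,  0.0017]), 'joint_efforts': array([ -0.0002, -34.5927,  25.1024,  -0.0052,   0.0052,  -0.    ]), 'eef_pos': array([ 0.4389, -0.0209,  0.1663]), 'orientation': array([ 3.1412, -0.0009,  0.3008]), 'force': array([-0.7244, -0.7125, -1.8191]), 'moment': array([-0.0716,  0.0912,  0.0036]), 'grasp_force': 40.61630308628082, 'grip_width': 0.033700972946522065}
```

Request:
send_rows(
  moves=[
    [[4, -4, -1.2, 0, 0, 0.04], [8, -8, -1.2, 0, 0, 0.08], [12, -12, -1.2, 0, 0, 0.12], [15.8, -15.6, -1.2, 0, 0, 0.161], [15.8, -15.6, -1.2, 0, 0, 0.161], [15.8, -15.6, -1.2, 0, 0, 0.161]],
  ],
)

```text
t: 6.52
eef_pos: [0.5513, 0.1305, 0.1762]
orientation: [-3.104, 0.006, 0.212]
force: [0.3, -0.5, -1.6]
grip_width: 0.0335
grasp_force: 40.7
```

```bash
python3 - <<'E'
from h import *
p=env.read_camera("wrist"); save("w2.png",p["color"]); W=cloud(p)
s=env.sense(); print(s["eef_pos"],s["orientation"])
P=W.reshape(-1,3); P=P[np.isfinite(P[:,0])]
e=np.array([np.cos(np.radians(8)),np.sin(np.radians(8))]); n=np.array([-e[1],e[0]])
d=P[:,:2]-np.array([.573,.179]); X=d@e*1000; Y=d@n*1000
m=(P[:,2]>.09)&(P[:,2]<.101)&(X<-60)&(X>-130)
r=cv2.minAreaRect((P[m,:2]*1000).astype(np.float32)); print("front",m.sum(),r, np.percentile(X[m],[1,50,99]),np.percentile(Y[m],[1,99]))
m=(P[:,2]>.104)&(P[:,2]<.114)&(X>10)
print("carc",m.sum(),np.percentile(X[m],[1,99]),np.percentile(Y[m],[1,99]))
m=(P[:,2]>.044)&(P[:,2]<.052)&(abs(X)<100)&(abs(Y)<90)
print("floor",m.sum(),np.percentile(X[m],[1,99]),np.percentile(Y[m],[1,99]))
E
```

```text
[0.5511 0.1303 0.1767] [-3.1035  0.0053  0.2117]
front 2776 ((489.1825866699219, 209.43524169921875), (32.927555084228516, 83.6874771118164), 5.40593147277832) [-93.1507 -83.2761 -75.0873] [ 8.3011 82.6989]
carc 42758 [36.9625 98.9318] [-80.5868  85.9926]
floor 18859 [-72.7807  31.8554] [-59.3019  66.6301]
```

View pics/w2.png

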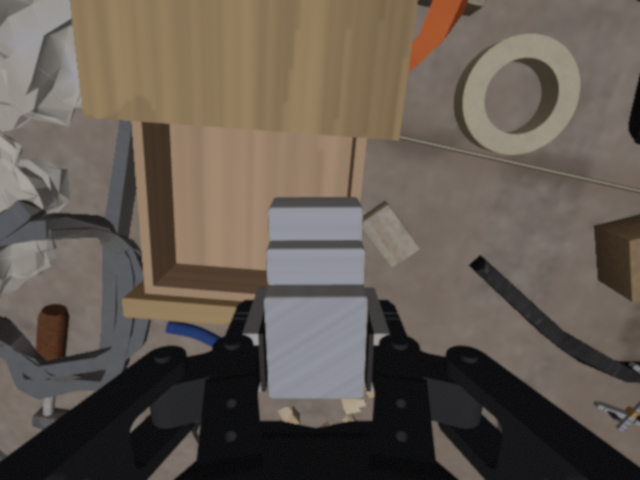

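```bash
python3 - <<'E'
from h import *
e=np.array([np.cos(np.radians(8)),np.sin(np.radians(8))]); n=np.array([-e[1],e[0]])
t=np.array([.5726,.182])-.018*e-.0125*n
print(t,row([*t,.18],98))
E
```

```text
[0.5565 0.1671] [1.298, -3.493, -0.206, -0.035, -0.024, -1.499]
```

Request:
send_rows(
  moves=[
    [[0.2, -0.5, -0.2, -0.01, -0.01, -0.18], [0.4, -1.2, -0.2, -0.03, -0.02, -0.36], [0.7, -2, -0.2, -0.035, -0.024, -0.54], [1, -3, -0.2, -0.035, -0.024, -0.72], [1.3, -3.5, -0.2, -0.035, -0.024, -0.9], [1.3, -3.5, -0.2, -0.035, -0.024, -1.08], [1.3, -3.5, -0.2, -0.035, -0.024, -1.26], [1.3, -3.5, -0.2, -0.035, -0.024, -1.44]],
  ],
)

```text
t: 7.58
eef_pos: [0.5569, 0.1669, 0.1813]
orientation: [3.14, 0.0, 1.657]
force: [0.2, -0.5, -1.6]
grip_width: 0.0333
grasp_force: 40.7
```

Request:
send_rows(
  moves=[
    [[0, 0, 0, 0, 0, -0.05], [0, 0, 0, 0, 0, -0.05]],
  ],
)

```text
t: 7.82
eef_pos: [0.5571, 0.167, 0.1814]
orientation: [3.139, 0.0, 1.701]
force: [0.1, -0.6, -1.4]
grip_width: 0.0335
grasp_force: 40.7
```

```bash
python3 - <<'E'
from h import *
t=np.array([.5565,.1671])
print(row([*t,.18],98),row([*t,.057],98)); s=env.sense();print(s["eef_pos"],s["orientation"],s["qpos"])
E
```

```text
[0.02, -0.063, 0.138, 0.002, 0.0, -0.01] [0.023, -0.089, 12.438, 0.002, 0.0, -0.01]
[0.5571 0.167  0.1814] [3.1395 0.0003 1.7007] [ 0.2915  0.379  -0.0957  1.094  -0.0006  1.7325]
```

Request:
send_rows(
  moves=[
    [[0, -0.06, 4, 0, 0, -0.01], [0, -0.06, 8, 0, 0, -0.01], [0, -0.06, 11, 0, 0, -0.01], [0, -0.06, 12, 0, 0, -0.01], [0, -0.06, 12.4, 0, 0, -0.01], [0, -0.06, 12.4, 0, 0, -0.01], [0, -0.06, 12.4, 0, 0, -0.01]],
  ],
)

```text
t: 8.7
eef_pos: [0.5591, 0.1681, 0.0588]
orientation: [3.136, -0.0, 1.712]
force: [0.9, 0.2, -0.9]
grip_width: 0.0333
grasp_force: 40.8
```

Request:
send_rows(
  moves=[
    [[0, 0, 0.15, 0, 0, 0], [0, 0, 0.2, 0, 0, 0], [0, 0, 0.2, 0, 0, 0]],
  ],
)

```text
t: 9.07
eef_pos: [0.5581, 0.1678, 0.0556]
orientation: [3.138, 0.0, 1.712]
force: [0.2, 0.3, -1.8]
grip_width: 0.0335
grasp_force: 40.8
```

Request:
send_rows(
  moves=[
    [[0, 0, 0.1, 0, 0, 0], [0, 0, 0.15, 0, 0, 0], [0, 0, 0.15, 0, 0, 0]],
  ],
)

```text
t: 9.45
eef_pos: [0.5581, 0.1678, 0.0543]
orientation: [3.138, -0.0, 1.712]
force: [-1.0, 0.2, 0.1]
grip_width: 0.0335
grasp_force: 41.2
```

Contact is just made (weight carried). Open modestly and rise.

Request:
send_rows(
  moves=[
    [[0, 0, 0, 0, 0, 0], [0, 0, 0, 0, 0, 0], [0, 0, 0, 0, 0, 0], [0, 0, 0, 0, 0, 0]],
  ],
  hand=110,
)

```text
t: 9.95
eef_pos: [0.5547, 0.1671, 0.0532]
orientation: [-3.139, 0.0, 1.712]
force: [-6.1, -0.0, 1.8]
grip_width: 0.0486
grasp_force: 0.0
```

Request:
send_rows(
  moves=[
    [[0, 0, -2, 0, 0, 0], [0, 0, -5, 0, 0, 0], [0, 0, -10, 0, 0, 0], [0, 0, -14, 0, 0, 0], [0, 0, -14, 0, 0, 0]],
  ],
)

```text
t: 10.58
eef_pos: [0.5605, 0.1686, 0.1982]
orientation: [3.13, -0.001, 1.712]
force: [0.5, 0.2, -0.6]
grip_width: 0.0482
grasp_force: 0.0
```

```bash
python3 - <<'E'
from h import *
s=env.sense(); print(s["eef_pos"],s["grip_width"])
p=env.read_camera("wrist"); save("w3.png",p["color"]); W=cloud(p); P=W.reshape(-1,3); P=P[np.isfinite(P[:,0])]
e=np.array([np.cos(np.radians(8)),np.sin(np.radians(8))]); n=np.array([-e[1],e[0]])
d=P[:,:2]-np.array([.5726,.182]); X=d@e*1000; Y=d@n*1000
m=(P[:,2]>.081)&(P[:,2]<.092)&(abs(X)<60)&(X<25)&(abs(Y)<50)
r=cv2.minAreaRect((np.c_[X,Y][m]).astype(np.float32)); print("gauge top",m.sum(),r,P[m,2].mean())
e9=np.array([.5726,.182])-.093*e-.035*e
print("knob end est",e9)
E
```

```text
[0.5605 0.1686 0.1982] 0.04823733389348865
gauge top 2711 ((-17.671119689941406, -11.675107955932617), (34.06512451171875, 40.44074630737305), 0.5692828893661499) 0.08769367262243144
knob end est [0.4458 0.1642]
```

View pics/w3.png

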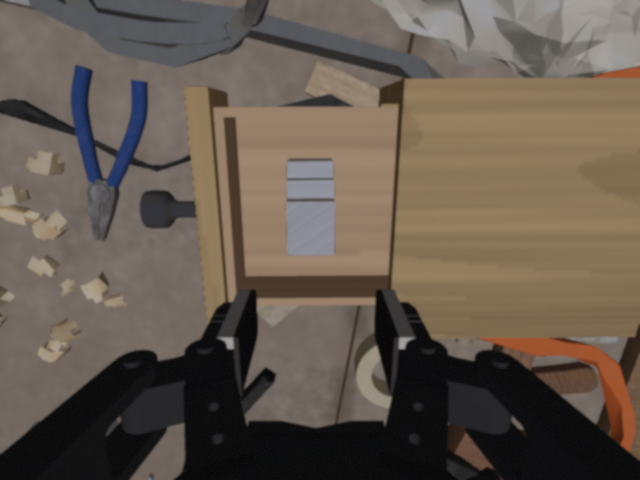

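```bash
python3 - <<'E'
from h import *
print(row([.401,.158,.18],98),row([.401,.158,.053],98))
E
```

```text
[1.217, -15.808, 1.472, 0.008, -0.001, 0.002] [1.208, -15.907, 14.171, 0.008, -0.001, 0.002]
```

Request:
send_rows(
  moves=[
    [[0.4, -5, 0.5, 0, 0, 0], [0.8, -10, 1, 0.008, 0, 0], [1.2, -15, 1.5, 0.008, 0, 0], [1.2, -15.9, 5, 0.008, 0, 0], [1.2, -15.9, 9, 0.008, 0, 0], [1.2, -15.9, 13, 0.008, 0, 0], [1.2, -15.9, 14.2, 0.008, 0, 0], [1.2, -15.9, 14.2, 0.008, 0, 0]],
  ],
  hand=255,
)

```text
t: 11.62
eef_pos: [0.398, 0.1569, 0.0508]
orientation: [-3.134, 0.001, 1.712]
force: [0.3, -0.1, 0.2]
grip_width: 0.0
grasp_force: 0.0
```

```bash
python3 - <<'E'
from h import *
p=env.read_camera("wrist"); save("w4.png",p["color"])
k=np.array([.4458,.1642])
e=np.array([np.cos(np.radians(8)),np.sin(np.radians(8))])
s=env.sense(); print(s["eef_pos"],s["grip_width"])
for a in (-.02,.09): print(row([*(k+e*a),.053],98))
E
```

```text
[0.3991 0.1574 0.0517] 4.3813544725328784e-05
[0.024, 2.715, -0.142, -0.005, 0.0, 0.002]
[0.007, 13.715, -0.198, -0.005, 0.0, 0.002]
```

View pics/w4.png

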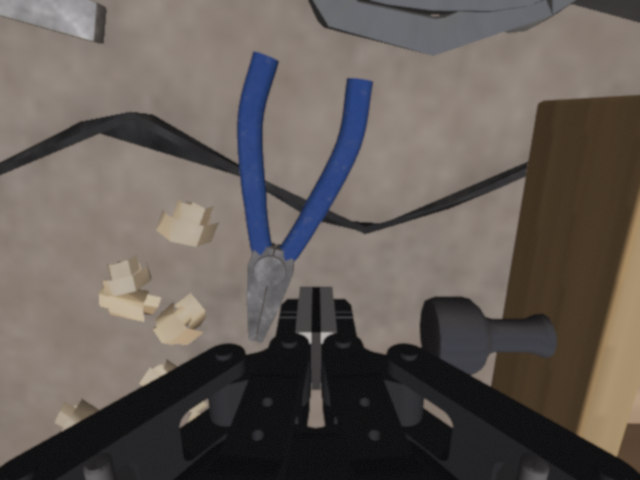

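Request:
send_rows(
  moves=[
    [[0, 1.5, 0, 0, 0, 0], [0, 2.5, 0, 0, 0, 0], [0, 3.5, 0, 0, 0, 0], [0, 4.8, 0, 0, 0, 0], [0, 6, 0, 0, 0, 0], [0, 7.2, 0, 0, 0, 0], [0, 8.4, 0, 0, 0, 0], [0, 9.5, 0, 0, 0, 0]],
  ],
)

```text
t: 12.68
eef_pos: [0.4939, 0.1708, 0.051]
orientation: [-3.137, 0.0, 1.712]
force: [-1.0, -0.5, 1.6]
grip_width: 0.0002
grasp_force: 0.7
```

Request:
send_rows(
  moves=[
    [[0, 1, 0, 0, 0, 0], [0, 2, 0, 0, 0, 0], [0, 2.7, 0, 0, 0, 0], [0, 3.2, 0, 0, 0, 0], [0, 3.6, 0, 0, 0, 0], [0, 3.6, 0, 0, 0, 0]],
  ],
)

```text
t: 13.42
eef_pos: [0.5293, 0.1758, 0.051]
orientation: [-3.138, 0.0, 1.712]
force: [-1.0, -0.5, -0.3]
grip_width: 0.0001
grasp_force: 0.0
```

Request:
send_rows(
  moves=[
    [[0, 0.4, 0, 0, 0, 0], [0, 0.7, 0, 0, 0, 0], [0, 1.0, 0, 0, 0, 0], [0, 1.2, 0, 0, 0, 0], [0, 1.2, 0, 0, 0, 0]],
  ],
)

```text
t: 14.05
eef_pos: [0.5385, 0.1771, 0.0508]
orientation: [-3.133, 0.0, 1.712]
force: [-5.4, -1.2, 4.9]
grip_width: 0.0001
grasp_force: 3.0
```

```bash
python3 - <<'E'
from h import *
e=np.array([np.cos(np.radians(8)),np.sin(np.radians(8))]); n=np.array([-e[1],e[0]])
for c in ["top","wrist"]:
    p=env.read_camera(c); P=cloud(p).reshape(-1,3); P=P[np.isfinite(P[:,0])]
    d=P[:,:2]-np.array([.5726,.182]); X=d@e*1000; Y=d@n*1000
    for y0,y1 in [(-70,-40),(40,70)]:
        for z0,z1 in [(.06,.099),(.104,.115)]:
            m=(P[:,2]>z0)&(P[:,2]<z1)&(Y>y0)&(Y<y1)&(X>-100)&(X<100)
            if m.sum()>5: print(c,y0,z0,m.sum(),np.percentile(X[m],[2,10,50]))
E
```

```text
top -70 0.06 126 [22.5026 23.2422 26.3292]
top -70 0.104 299 [38.6437 43.1417 68.8997]
wrist -70 0.06 43 [21.1545 21.2615 21.5484]
wrist 40 0.06 11939 [20.6467 20.9277 21.7227]
wrist 40 0.104 3812 [35.2075 35.6352 36.3452]
```

Request:
send_rows(
  moves=[
    [[0, 0.3, 0, 0, 0, 0], [0, 0.6, 0, 0, 0, 0], [0, 0.6, 0, 0, 0, 0], [0, 0.6, 0, 0, 0, 0]],
  ],
)

```text
t: 14.65
eef_pos: [0.5384, 0.177, 0.0507]
orientation: [-3.123, -0.0, 1.713]
force: [-17.7, -2.1, 15.6]
grip_width: -0.0002
grasp_force: 9.4
```

Request:
send_rows(
  moves=[
    [[0, -2, 0, 0, 0, 0], [0, -4, -2, 0, 0, 0], [0, -5, -7, 0, 0, 0], [0, -6, -13, 0, 0, 0], [0, -7, -18, 0, 0, 0], [0, -7, -18, 0, 0, 0]],
  ],
  hand=60,
)

```text
t: 15.4
eef_pos: [0.481, 0.1696, 0.236]
orientation: [3.136, -0.002, 1.712]
force: [0.3, 0.1, 0.0]
grip_width: 0.0654
grasp_force: 0.0
```

```bash
python3 - <<'E'
from h import *
print(env.sense()["eef_pos"],row([.4275,-.25,.22],75.6))
E
```

```text
[0.481  0.1696 0.236 ] [-40.79, -11.222, 1.459, 0.005, -0.003, 0.393]
```

Request:
send_rows(
  moves=[
    [[-5, -1.4, 0, 0, 0, 0.05], [-10, -2.8, 0.5, 0, 0, 0.1], [-16, -4.4, 1, 0, 0, 0.16], [-22, -6, 1.4, 0, 0, 0.22], [-28, -7.7, 1.4, 0, 0, 0.28], [-34, -9.4, 1.4, 0, 0, 0.34], [-38, -10.5, 1.4, 0, 0, 0.393], [-40.8, -11.2, 1.4, 0, 0, 0.393]],
  ],
)

```text
t: 16.4
eef_pos: [0.4239, -0.2534, 0.2164]
orientation: [-3.136, 0.002, 1.316]
force: [-0.6, 0.8, 0.4]
grip_width: 0.0653
grasp_force: 0.0
```

Request:
send_rows(
  moves=[
    [[0, 0, 0, 0, 0, 0], [0, 0, 0, 0, 0, 0]],
  ],
)

```text
t: 16.65
eef_pos: [0.4243, -0.2506, 0.2168]
orientation: [-3.136, 0.001, 1.319]
force: [0.1, 0.7, 0.2]
grip_width: 0.0649
grasp_force: 0.0
```

```bash
python3 - <<'E'
from h import *
p=env.read_camera("wrist"); save("w5.png",p["color"]); np.save("w5.npy",cloud(p)); np.save("w5c.npy",np.array([p["cam_to_world"],np.pad(p["camera_matrix"],((0,1),(0,1)))]))
s=env.sense(); print(s["eef_pos"],s["orientation"],s["t"])
for q in ["index","collar_mark","crossbar"]:
    for r in env.look_for(q,p)[:2]: print(q,r,pix2w(p,*r["uv"]))
E
```

```text
[ 0.4244 -0.2502  0.2171] [-3.1361  0.0011  1.3199] 16.7
index {'uv': [300.1, 204.0], 'conf': 0.56} [ 0.4087 -0.2473  0.0308]
collar_mark {'uv': [304.3, 129.2], 'conf': 0.68} [ 0.429  -0.186   0.0342]
collar_mark {'uv': [297.4, 205.9], 'conf': 0.5} [ 0.4059 -0.2485  0.0305]
crossbar {'uv': [309.3, 210.3], 'conf': 0.83} [ 0.4126 -0.262   0.0012]
```

View pics/w5.png

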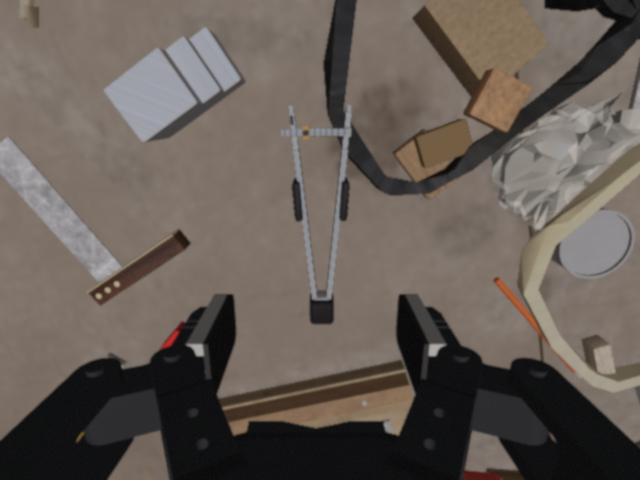

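```bash
python3 - <<'E'
from h import *
W=np.load("w5.npy"); c=cv2.imread("pics/w5.png").max(2)
def rect(n,u0,u1,v0,v1,z0=.018,z1=.04,dark=True):
    S=W[v0:v1,u0:u1]; C=c[v0:v1,u0:u1]; m=(S[...,2]>z0)&(S[...,2]<z1)&((C<60) if dark else True)
    P=S[m]; r=cv2.minAreaRect((P[:,:2]*1000).astype(np.float32)); print(n,m.sum(),np.round(r[0],1),np.round(r[1],1),round(r[2],1),P.mean(0),P[:,2].max()); return P.mean(0)
a=rect("gripL(moving)",284,304,176,224); b=rect("gripR",338,354,176,224); h=rect("heel",306,336,290,326)
mid=(a+b)/2; d=b-a; print(mid,np.linalg.norm(d[:2]),"yaw from grips",np.degrees(np.arctan2(d[1],d[0]))+90,"yaw heel",np.degrees(np.arctan2(*(mid-h)[1::-1])))
k=mid-h; print(np.linalg.norm(k[:2]))
H=W[150:200,350:420]; print("hose",np.nanmax(H[...,2]))
for v,u in [(165,365),(180,380),(188,395),(150,352)]: print(W[v,u])
E
```

```text
gripL(moving) 246 [ 406.4 -244.3] [34.8  6. ] 80.3 [ 0.4066 -0.2436  0.0305] 0.03255184315088355
gripR 247 [ 447.4 -254. ] [34.3  5.9] 72.7 [ 0.4475 -0.2533  0.0306] 0.033067811723704654
heel 501 [ 400.3 -357. ] [23.1 21.8] 75.8 [ 0.4007 -0.3562  0.0303] 0.032795169052321604
[ 0.427  -0.2485  0.0306] 0.04199013772808096 yaw from grips 76.54339757549734 yaw heel 76.23158142134457
0.11089176087983342
hose 0.031885737584287976
[ 0.4732 -0.2302  0.0159]
[ 0.4833 -0.2463  0.0184]
[ 0.4947 -0.2562  0.0213]
[ 0.4647 -0.2142  0.0167]
```

```bash
python3 - <<'E'
from h import *
print(row([.4263,-.2516,.08],76.2),row([.4263,-.2516,.002],76.2))
E
```

```text
[-0.078, 0.252, 13.757, -0.005, 0.002, -0.009] [-0.066, 0.288, 21.556, -0.005, 0.002, -0.009]
```

Request:
send_rows(
  moves=[
    [[-0.08, 0.25, 5, -0.005, 0.002, -0.01], [-0.08, 0.25, 10, -0.005, 0.002, -0.01], [-0.08, 0.25, 13.8, -0.005, 0.002, -0.01], [-0.08, 0.25, 13.8, -0.005, 0.002, -0.01], [-0.08, 0.25, 13.8, -0.005, 0.002, -0.01]],
  ],
  hand=85,
  newtons=20,
)

```text
t: 17.48
eef_pos: [0.4272, -0.2528, 0.081]
orientation: [3.139, 0.0, 1.33]
force: [-0.1, 0.3, 0.3]
grip_width: 0.0567
grasp_force: 0.0
```

```bash
python3 - <<'E'
from h import *
print(env.sense()["eef_pos"],env.sense()["orientation"],env.sense()["grip_width"],row([.4263,-.2516,.002],76.2))
E
```

```text
[ 0.4272 -0.2528  0.081 ] [3.1392 0.0003 1.3298] 0.056694915638347165 [0.099, -0.137, 7.902, 0.002, 0.0, -0.0]
```

Request:
send_rows(
  moves=[
    [[0.1, -0.12, 3, 0, 0, 0], [0.1, -0.12, 5.5, 0, 0, 0], [0.1, -0.12, 7, 0, 0, 0], [0.1, -0.12, 7.8, 0, 0, 0], [0.1, -0.12, 7.9, 0, 0, 0], [0.1, -0.12, 7.9, 0, 0, 0]],
  ],
)

```text
t: 18.23
eef_pos: [0.4262, -0.2519, 0.0017]
orientation: [3.139, 0.0, 1.329]
force: [0.3, 0.2, -0.2]
grip_width: 0.0568
grasp_force: 0.0
```

```bash
python3 - <<'E'
from h import *
p=env.read_camera("wrist"); save("w6.png",p["color"]); s=env.sense(); print(s["eef_pos"],s["force"],s["t"])
E
```

```text
[ 0.4261 -0.2519  0.0016] [0.3658 0.208  0.1003] 18.275
```

View pics/w6.png

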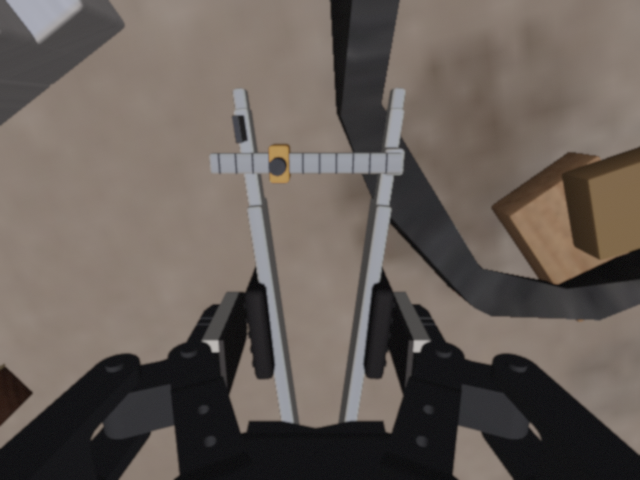

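```bash
cat >> h.py <<'E'
def gap(p,ufin,ucol,yaw=76.2,zoff=0.0):
    "pointer minus collar along the tweezers' y (mm)"
    a=np.radians(yaw); n=np.array([-np.sin(a),np.cos(a)])
    f=ray_z(p,*ufin,.029+zoff); c=ray_z(p,*ucol,.0325+zoff)
    return (f-c)[:2]@n*1000,f,c
E
python3 - <<'E'
from h import *
p=env.read_camera("wrist")
print(gap(p,(239,128),(279.5,163)))
a=ray_z(p,217,163,.030);b=ray_z(p,402,162,.030);print(np.linalg.norm(a-b)); d=b-a; print("yaw by bar",np.degrees(np.arctan2(d[1],d[0]))+90)
for u,v in [(239,122),(279,152),(279,175),(300,163)]: print(pix2w(p,u,v))
E
```

```text
(np.float64(11.991027387135663), array([ 0.4204, -0.1761,  0.029 ]), array([ 0.4297, -0.1885,  0.0325]))
0.05567693732823904
yaw by bar 76.492824834891
[ 0.421  -0.1745  0.0294]
[ 0.4304 -0.1854  0.0326]
[ 0.4295 -0.1909  0.0398]
[ 0.4354 -0.1901  0.0305]
```

Request:
send_rows(
  moves=[
    [[0, 0, 0, 0, 0, 0], [0, 0, 0, 0, 0, 0], [0, 0, 0, 0, 0, 0]],
  ],
  hand=119,
)

```text
t: 18.7
eef_pos: [0.4264, -0.2518, 0.0018]
orientation: [3.139, 0.0, 1.329]
force: [0.6, 0.6, 5.7]
grip_width: 0.0459
grasp_force: 5.4
```

Request:
send_rows(
  moves=[
    [[0, 0, -0.7, 0, 0, 0], [0, 0, -2, 0, 0, 0], [0, 0, -4, 0, 0, 0], [0, 0, -7, 0, 0, 0], [0, 0, -11, 0, 0, 0], [0, 0, -15, 0, 0, 0], [0, 0, -18, 0, 0, 0], [0, 0, -20, 0, 0, 0]],
  ],
)

```text
t: 19.7
eef_pos: [0.4254, -0.2516, 0.2032]
orientation: [3.139, 0.001, 1.329]
force: [-0.1, -0.8, -1.9]
grip_width: 0.0459
grasp_force: 3.7
```

Request:
send_rows(
  moves=[
    [[0, 0, 0, 0, 0, 0], [0, 0, 0, 0, 0, 0], [0, 0, 0, 0, 0, 0]],
  ],
  hand=129,
)

```text
t: 20.08
eef_pos: [0.4243, -0.2509, 0.1995]
orientation: [-3.14, -0.001, 1.329]
force: [0.0, -0.1, -2.2]
grip_width: 0.0421
grasp_force: 4.4
```

```bash
python3 - <<'E'
from h import *
p=env.read_camera("wrist"); save("w7.png",p["color"]); s=env.sense(); print(s["eef_pos"],s["force"],s["grip_width"],s["t"])
for q in ["index","collar_mark"]: print(q,env.look_for(q,p)[:2])
E
```

```text
[ 0.4244 -0.251   0.1996] [-0.001  -0.0548 -0.9602] 0.04224559314627022 20.125
index [{'uv': [269.9, 300.2], 'conf': 0.6}]
collar_mark [{'uv': [260.6, 166.3], 'conf': 0.58}]
```

View pics/w7.png

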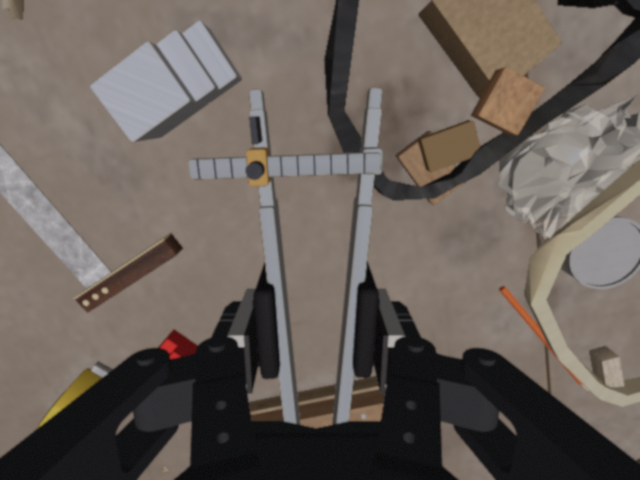

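Request:
send_rows(
  moves=[
    [[0, 0, 0, 0, 0, 0], [0, 0, 0, 0, 0, 0], [0, 0, 0, 0, 0, 0], [0, 0, 0, 0, 0, 0]],
  ],
)

```text
t: 20.72
eef_pos: [0.4251, -0.2514, 0.2007]
orientation: [3.141, -0.0, 1.329]
force: [-0.2, -0.8, -1.9]
grip_width: 0.0422
grasp_force: 4.4
```

```bash
python3 - <<'E'
from h import *
a0=cv2.imread("pics/w7.png").astype(int)
p=env.read_camera("wrist"); im=p["color"].astype(int); s=env.sense()
print(s["eef_pos"],s["grip_width"],s["grasp_force"],s["force"],s["t"], "img diff",abs(im[...,::-1]-a0)[80:280,180:400].mean())
m=(im[...,0]-im[...,2]>70); m[:145]=0;m[190:]=0;m[:,:235]=0;m[:,285:]=0
v,u=np.nonzero(m); col=(u.min()+u.max())/2,(v.min()+v.max())/2; print("collar",col,m.sum(),u.min(),u.max(),v.min(),v.max())
f=im[112:146,244:270].max(2)<75; v,u=np.nonzero(f); fin=(u.mean()+244,v.mean()+112); print("fin",fin,f.sum(),u.min()+244,u.max()+244)
zc=np.nanmedian(cloud(p)[152:158,253:262,2]); zo=zc-.0325; print("z collar",zc)
A=ray_z(p,195,169,.03+zo);B=ray_z(p,380,161.5,.03+zo); d=B-A; yaw=np.degrees(np.arctan2(d[1],d[0]))+90
print(yaw,np.linalg.norm(d),gap(p,fin,col,yaw,zo)[0])
q=env.read_camera("top"); P=cloud(q).reshape(-1,3); e=np.array([np.cos(np.radians(8)),np.sin(np.radians(8))]); n=np.array([-e[1],e[0]])
d=P[:,:2]-np.array([.5726,.182]); X=d@e*1000; Y=d@n*1000
m=(P[:,2]>.06)&(P[:,2]<.099)&(abs(Y)>20)&(abs(Y)<70)&(X>-100)&(X<60); print("drawer face X",np.percentile(X[m],[2,10,50]))
E
```

```text
[ 0.4251 -0.2514  0.2007] 0.042061792659516414 4.44034717977047 [ 0.1746 -0.0067 -1.5626] 20.775 img diff 1.4788712121212122
collar (np.float64(257.0), np.float64(167.0)) 378 247 267 149 185
fin (np.float64(255.61777777777777), np.float64(129.6)) 225 251 261
z collar 0.23213092446215078
78.49806801741204 0.05565693216484114 0.012823188309323155
drawer face X [22.4686 23.1391 25.911 ]
```

```bash
python3 -c "
from h import *
print(env.job_done())"
```

```text
the job is handed in; nothing more can be done
None
```

The gauge block is upright in the shut drawer, and the tweezers are held about 20 cm up with the pointer level with the collar (measured offset about 0 mm); I handed the job in at about 21 s, but no verdict came back.

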